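Park the antenna boom on its ball post and latch it

ROBOT

A 6-joint arm with a two-finger parallel gripper is mounted at the origin on the work surface. World frame = base frame: x ahead of the robot, y to its left, z up, the work surface at z = 0. Lengths are in m, angles in rad, forces in N, time in s.
With the tool pointing down it reaches from about 0.375 to 0.9 m from the base axis. Payload 3.1 kg.
Tool frame: the origin (TCP) lies between the finger pads; the fingertips stand 14 mm ahead of it and the grasp point (between the pads) lies 5 mm behind it (manip.tip_extent is the distance from the TCP to the fingertips, in m); z points along the fingers, y is the line along which they close (so a half turn about z gives the same grasp; the last joint's range is limited). The gripper opens to 85 mm and grips with 20 to 120 N. Pads are 22 mm wide; open, the fingers measure 114 mm over their backs; the gripper's body (76 mm by 85 mm) begins 54 mm behind the grasp point. The pads swing forward as they close: fully open they stand 13 mm farther back than shut.
Start: joints at [-1.476, 0.527, 1.433, -0, 1.181, -0.178], TCP at [0.168, -0.602, 0.245] pointing down, gripper open.
Joint ranges: [-3.08, 3.08], [-0.75, 2.2], [0.22, 2.44], [-1.43, 4.57], [0, 2.65], [-2.85, 2.85]. Speed limits (rad/s): [2.79, 2.79, 3.14, 3.14, 3.14, 3.14].

INTERFACE

Orientations are given as a rotation vector (axis times angle).
In Python, from station import manip gives the robot as it stands.
- The arm moves only by the shell command python3 -m creep 'ROWS' [FORCE]. ROWS is JSON, a list that holds one entry, the list of rows, each a list of 5 numbers: the shift along the tool's x, y, z in m, then the turn about the tool's z in rad, then the finger opening in m, from 0 to 0.0854. A call has 1 to 10 rows; each row is the pose to reach, as a shift and turn from the pose commanded when the call began, along the tool's axes at that moment; what a row does not reach only later rows make up. A row lasts 1/12 s, in which the tool goes at most 41.7 mm and 7.16 degrees, less where a joint would pass 70% of its speed; a pose out of reach is approached as far as the arm can. A call with a gripper value outside its range is refused whole. The fingers move at their own pace and stop on an object; FORCE is the grip in N (left out, the last holds). Time passes only in rows, so rows that repeat a pose let the fingers close. It gives the time, the measured TCP pose, the force, the opening and the grip force at its end, in the units of the state.
- manip.get_state(): the state, without advancing time (a new reading comes with each control period).
- manip.read_camera(name): name is "scene" or "top" or "wrist"; returns (picture, depth): 420x560x3 uint8, blue, green, red; 420x560 float32, m along the optical axis (not along the pixel's ray), 0 where there is no reading.
- manip.calibration(name): a dict with "mtx" (3x3 intrinsics, pixels), "dist" ([k1, k2, p1, p2, k3] as OpenCV has them; the pictures are not rectified), "rvec" (rotation vector, rad) and "tvec" (3), from world to camera coordinates, as OpenCV has them. Camera axes: x right, y down, z forward; pixel columns grow to the right and rows downward; lengths in m; the calibration is good to about 2 mm. A picture is of the moment at which its call begins: read the wrist's pose just before it. calibration takes no time and is no camera call; for the wrist camera it gives the pose at the moment of the call.
- manip.sign_off(): hands the job in; it is judged then, once.
The state is a dict: "t": time; "joints": joint angles; "dq": joint speeds; "tau": joint torques, N m; "position": TCP position; "tcp_rot": TCP orientation; "force": force on the tool from outside, world axes, zero at the start; "ft_torque": the same for the moment, N m; "opening": finger opening in m; "grasp_force": force on a finger pad.
Only numpy, scipy, OpenCV 4.12 (cv2) and the standard library are available. Lean on these libraries where they do the work, as an engineer would, in place of code of your own. Each camera call takes 0.05 s, during which the arm holds its last target. There are 200 camera calls.

TASK

The boom of the antenna test stand has been left raised and swung aside. Swing it back, set the socket at its end fully home on the steel ball of the post, and then press the boom's latch lever all the way down so that it is locked; leave the other things on the bench where they are.

Things in the scene. Friction and masses are not known exactly. Their poses are not given: they have to be found in the camera images.
- stand: Antenna test stand bolted to the bench: blue plate 450 x 170 x 12 mm (local x -70 to 380, y -85 to 85 mm) with a curved rail and a pivot column. Origin on the bench top under the rail's middle; x points from the rail to the column, z up. The column (radius 28 mm) is at local (300, 0) mm; the upright swing axis runs through it.
- rail_mid (a point): Middle of the rail's top, 30 mm above the bench (axes as stand). The rail is an arc, 50 mm wide, of radius 300 mm about the swing axis. A ball post is clamped on it and is NOT tracked: rigid, exactly 300 mm from the swing axis, but anywhere from swing angle -0.15 to 0.15 rad (45 mm to either side of this point). Find it by feel or by camera.
- rail_end (a point): End of the rail on the stand's +y side (swing angle -0.245), middle of its top, 30 mm above the bench; axes as stand. The ball post's sizes: clamp block 36 x 34 mm up to 43 mm above the bench, neck of 10 mm radius, steel ball of 20 mm radius with its centre 85 mm and its top 105 mm above the bench.
- boom_side (a point): Point at mid height of the boom's side face that looks along the boom's -y, 235 mm from the tilt hinge; axes as boom_top. The boom swings about the column's upright axis, stiffly (0.5 N m), and stays where it is left. Swing angle a: 0 when the boom's x is along the stand's x, positive about z up (socket end towards the stand's -y); range -0.6 to 0.85, starts at 0.58 to 0.74.
- boom: The raised boom; origin on its centre line above the socket, 300 mm from its level tilt hinge; axes as boom_top. The hinge is on the swing axis, 100 mm above the bench. Tilt 0: level, where the socket is home on the ball; range 0.05 below to 0.32 rad above, starts raised 0.18 to 0.26. Stays where it is left (friction 1.5 N m; about 3 to 6 N down at boom_top lowers it).
- boom_top (a point): Point on the middle of the boom's top face, 235 mm from the tilt hinge, 65 mm behind the socket: a good place to press. x points along the boom towards the hinge, z is the boom's up. The boom is a bar 30 mm wide, 26 mm high, centred on the hinge's height; its sides and top are free from 170 to 265 mm from the hinge; nearer it has three thin cross rods.
- socket (a point): Where the ball's centre lies in the socket cup when it is home: 300 mm from the tilt hinge, 15 mm below the boom's centre line; axes as boom_top. Cup: grey, outer radius 35 mm, open below, rim 10 mm below this point, cap 28 mm above. The mouth is 51 mm wide, 44 mm inside: lowered within about 6 mm of the ball sideways it centres itself; else it lands on the ball or misses.
- pin (a joint): Travel (m) of the indicator pin, a steel pin of 4 mm radius standing out of the middle of the socket's cap. 0 (4 mm proud) with no ball; the ball pushes it up, to 0.007 (11 mm proud) when the socket is fully home.
- lever (a joint): Latch lever at the socket's front. 0: raised 0.9 rad above the boom's line; grows as it is pressed down, to its stop at 0.9, parallel to the boom: locked. Starts at 0 to 0.2; stays where it is left (about 4 N at 40 mm from its hinge). A hook below the hinge swings under the ball as it closes: it fouls the ball if the socket is not home, and closed beforehand it keeps the ball out.
- lever_end (a point): Upper face of the lever's black end pad, 78 mm from the lever's hinge. The lever is a plate 24 mm wide, 6 mm thick reaching 84 mm from its hinge, away from the boom; the hinge is 338 mm from the boom's tilt hinge, 3 mm below the boom's centre line. Press its upper face, not its very end: straight down, 35 mm level distance from the hinge, works.
- adapter: Bystander: brass and steel coaxial adapter, 24 mm wide, 30 mm tall, standing on the stand's plate; origin under its centre.
- terminator: Bystander: steel terminator, 22 mm wide, 34 mm tall, standing on the stand's plate; origin under its centre.
- spanner: Bystander: spanner 150 mm long lying on the bench beside the stand on its local -y side; origin under its centre.
- whip: Bystander: black stub antenna with a steel end, 165 mm long, 26 mm thick, lying on the bench on the stand's local +y side; origin under the middle of its black part.
- meter: Bystander: grey handheld meter, 150 x 85 x 40 mm, lying on the bench; origin under its centre.
- jar: Bystander: clear jar, 64 mm wide, 80 mm tall; origin under its centre.

How it is judged:
By the outcome, as a careful person would: the job done as asked, in the order asked, and still so for the second after the job is handed in, with the robot touching nothing.
It also fails if it takes over 64 s, if anything falls off the work surface, if the arm or the gripper's body presses on something with over 40 N, if the wrist force passes 120 N, or if a joint passes its speed limit or range.

## Working session

There is one attempt and no reset: what is moved stays moved. The work goes in short steps, Python scripts to look and compute and a shell command to move; the robot and the scene stay as the last step left them, time stands still between calls to the robot, and variables do not carry over. Pictures are saved under pics/ and viewed, at most 10 in all, crops included, and the job is handed in when it is done.

```bash
mkdir -p pics; ls; python3 - <<'E'
from station import manip
import cv2,numpy as np
s=manip.get_state();print(s)
for n in("scene","top"):
    p,d=manip.read_camera(n);cv2.imwrite(f"pics/{n}0.png",p);np.save(f"pics/{n}0.npy",d)
    c=manip.calibration(n);print(n,c)
E
```

```text
pics
{'t': 0.0, 'joints': array([-1.47649867e+00,  5.28495672e-01,  1.43394207e+00,  2.54538258e-07,
        1.18139570e+00, -1.78466669e-01]), 'dq': array([ 8.50405614e-04,  4.97457198e-04,  1.05344989e-03, -9.72595966e-04,
        2.34038952e-03, -4.99944277e-05]), 'tau': array([ 4.76211117e-04, -4.42345798e+01, -1.78025508e+01, -2.07645662e-04,
        8.64404807e-03,  1.36957266e-05]), 'position': array([ 0.16835248, -0.60116498,  0.24430282]), 'tcp_rot': array([-3.11020297e+00, -4.26825668e-01, -1.48349787e-04]), 'force': array([-0.19958518, -0.6607031 , -0.56434416]), 'ft_torque': array([-0.02864304, -0.00819158,  0.0359952 ]), 'grasp_force': 0.0, 'opening': 0.08567116470749717}
scene {'mtx': array([[469.78730347,   0.        , 280.08341112],
       [  0.        , 469.78730347, 198.8149957 ],
       [  0.        ,   0.        ,   1.        ]]), 'dist': array([-0.16285837,  0.        ,  0.        ,  0.        ,  0.        ]), 'rvec': array([ 2.37730304,  0.56793297, -0.23223739]), 'tvec': array([-0.55367289, -0.10749551,  1.41287566])}
top {'mtx': array([[542.78389477,   0.        , 271.47312975],
       [  0.        , 542.78389477, 207.15575077],
       [  0.        ,   0.        ,   1.        ]]), 'dist': array([-0.17649324,  0.        ,  0.        ,  0.        ,  0.        ]), 'rvec': array([ 2.14623668, -2.19652539,  0.12254819]), 'tvec': array([0.03712223, 0.62938017, 1.6623672 ])}
```

View pics/scene0.png

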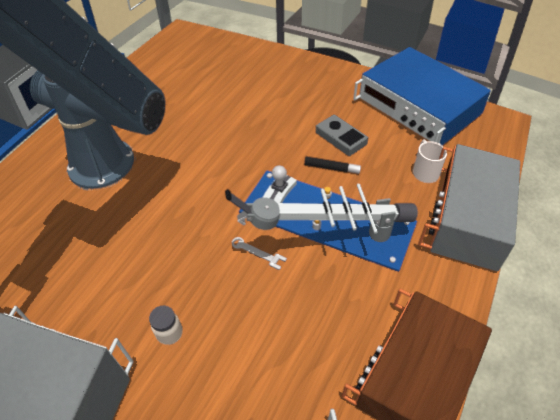

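View pics/top0.png

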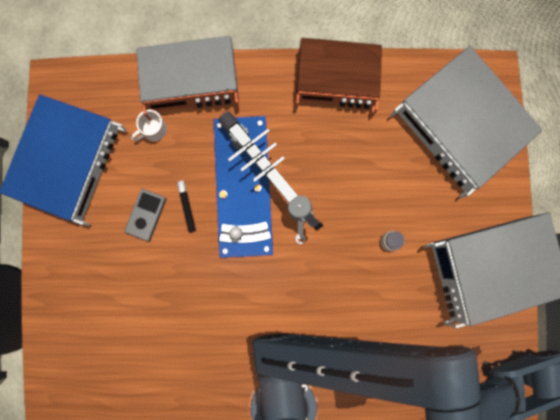

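The top view shows the blue plate (215–272, 115–257), the column top near (229,122), the ball near (236,233), the socket cap near (300,207) and the lever pad near (318,223). Next I'll measure these.

```bash
cat > h.py <<'E'
import cv2,numpy as np
from station import manip
def ray(c,uv):
    R,_=cv2.Rodrigues(c["rvec"]); t=np.asarray(c["tvec"]).ravel()
    p=cv2.undistortPoints(np.array([[uv]],float),c["mtx"],c["dist"])[0,0]
    return -R.T@t, R.T@np.array([p[0],p[1],1.])
def plane(c,uv,z):
    o,d=ray(c,uv); return o+d*(z-o[2])/d[2]
def cloud(c,d,pix):
    return np.array([ (lambda od: od[0]+od[1]*d[v,u])(ray(c,(u,v))) for u,v in pix])
def two(c1,u1,c2,u2):
    o1,d1=ray(c1,u1);o2,d2=ray(c2,u2)
    s=np.linalg.lstsq(np.c_[d1,-d2],o2-o1,rcond=None)[0]
    a,b=o1+s[0]*d1,o2+s[1]*d2
    return (a+b)/2,np.linalg.norm(a-b)
def proj(c,p): return cv2.projectPoints(np.array([p],float),c["rvec"],c["tvec"],c["mtx"],c["dist"])[0][0,0]
E
python3 - <<'E'
from h import *
c=manip.calibration("top");p=cv2.imread("pics/top0.png");d=np.load("pics/top0.npy")
b,g,r=[p[...,i].astype(int) for i in range(3)]
m=((b>90)&(r<70)&(b-r>60)).astype(np.uint8);m[:, :205]=0;m[:,285:]=0;m[:105]=0;m[265:]=0
pts=cv2.findNonZero(m);rc=cv2.minAreaRect(pts);box=cv2.boxPoints(rc)
W=np.array([plane(c,q,.012) for q in box]);print("corners",W.round(4), [np.linalg.norm(W[i]-W[i-1]).round(4) for i in range(4)])
e=W[:,:2];far=e[np.argsort(e[:,0])];ax=(far[2:].mean(0)-far[:2].mean(0));ax/=np.linalg.norm(ax)
yaw=np.arctan2(ax[1],ax[0]);ctr=e.mean(0);org=ctr-.155*ax;col=org+.3*ax
print("yaw",yaw,"org",org,"col",col)
# ball & socket from depth
for n,(u,v),R in(("ball",(236,233),9),("sock",(300,207),13),("lever",(318,223),9),("boom",(276,180),7)):
    pix=[(i,j) for i in range(u-R,u+R+1) for j in range(v-R,v+R+1) if d[j,i]>0]
    P=cloud(c,d,pix);z=P[:,2].max();k=P[:,2]>z-.006
    print(n,"zmax",z.round(4),"mean top",P[k].mean(0).round(4),k.sum())
g=cv2.resize(p[100:270,190:345],None,fx=4.5/1.3,fy=4.5/1.3,interpolation=cv2.INTER_CUBIC)
s=cv2.imread("pics/scene0.png")[145:275,205:425];s=cv2.resize(s,None,fx=3.4,fy=3.4,interpolation=cv2.INTER_CUBIC)
cv2.imwrite("pics/topc.png",g);cv2.imwrite("pics/scenec.png",s)
E
```

```text
corners [[0.9225 0.2026 0.012 ]
 [0.9265 0.0355 0.012 ]
 [0.4879 0.0248 0.012 ]
 [0.4837 0.187  0.012 ]] [np.float64(0.439), np.float64(0.1672), np.float64(0.4387), np.float64(0.1622)]
yaw 0.029891158980519552 org [0.55021492 0.10784442] col [0.85008091 0.11681043]
ball zmax 0.1156 mean top [0.5453 0.1352 0.1125] 3
sock zmax 0.2091 mean top [ 0.5737 -0.0867  0.207 ] 5
lever zmax 0.25 mean top [ 0.5525 -0.1036  0.2463] 16
boom zmax 0.168 mean top [ 0.6791 -0.0028  0.1643] 14
```

View pics/topc.png

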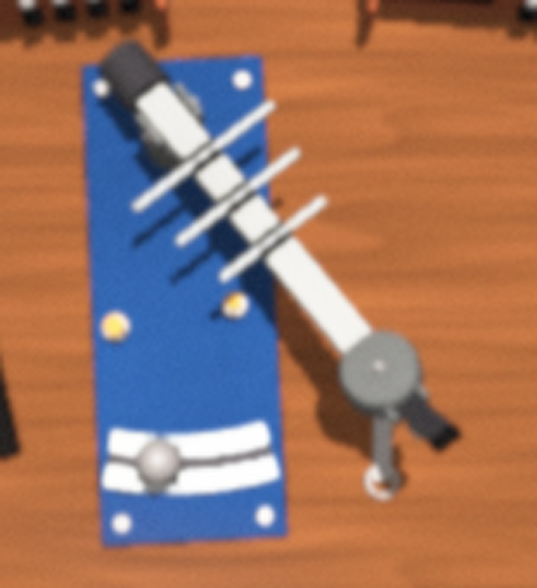

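View pics/scenec.png

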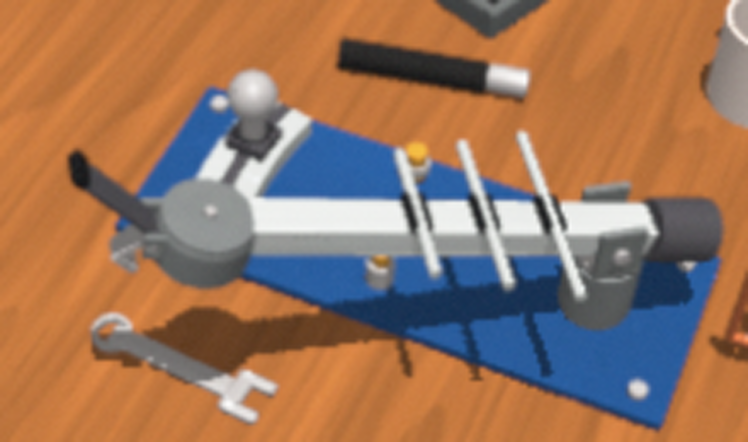

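The crops show the ball at crop (157,462) top and (254,95) scene, and the pin at (378,366) top and (211,211) scene. I'll triangulate both and plan from that.

```bash
cat >> h.py <<'E'
from scipy.spatial.transform import Rotation as Ro
def totool(p,yaw,s=None):
    """shift in tool axes from the present pose to point p, and tool-z turn bringing tool x to world yaw"""
    s=s or manip.get_state(); R=Ro.from_rotvec(s["tcp_rot"]).as_matrix()
    y0=np.arctan2(R[1,0],R[0,0])
    return (R.T@(np.array(p)-s["position"])).round(4), round(-(yaw-y0),4)
E
python3 - <<'E'
from h import *
ct,cs=manip.calibration("top"),manip.calibration("scene")
T=lambda u,v:(u/3.4615+190,v/3.4615+100)
S=lambda u,v:(u/3.4+205,v/3.4+145)
ball=two(ct,T(157,462),cs,S(254,95));print("ball",ball,plane(ct,T(157,462),.085))
pin=two(ct,T(378,366),cs,S(211,211));print("pin",pin)
pad=two(ct,T(443,437),cs,S(78,167));print("pad",pad)
end=two(ct,T(158,98),cs,S(655,226));print("boom back end",end)
col=np.array([.85,.117]);b=ball[0][:2];q=pin[0][:2]
print("ball-col",np.hypot(*(b-col)),"pin-col",np.hypot(*(q-col)))
for n,x in(("boom",q),("ball",b)):
    v=col-x;print(n,"yaw",np.arctan2(v[1],v[0]))
th=np.arcsin((pin[0][2]-.1-.017)/.3);print("tilt",th)
yaw=np.arctan2(*(col-q)[::-1]);r=.235*np.cos(th)-.013*np.sin(th)
top=np.r_[col-r*np.array([np.cos(yaw),np.sin(yaw)]),.1+.235*np.sin(th)+.013*np.cos(th)]
print("boomtop",top)
print(totool(top+[0,0,.12],yaw),manip.get_state()["position"])
E
```

```text
ball (array([0.54998402, 0.1354286 , 0.08420558]), np.float64(0.006092324365136784)) [0.54737746 0.13371466 0.085     ]
pin (array([ 0.61843138, -0.05394632,  0.1822857 ]), np.float64(0.004249746575076977))
pad (array([ 0.55320984, -0.10102067,  0.24158051]), np.float64(0.000892913155196844))
boom back end (array([0.87373262, 0.129641  , 0.10326284]), np.float64(0.014058380810544535))
ball-col 0.3005814425366892 pin-col 0.28783097658982093
boom yaw 0.6359128500631988
ball yaw -0.061348299452796184
tilt 0.21937432421220884
boomtop [ 0.66774269 -0.01754421  0.1638289 ]
(array([ 0.6382, -0.4276, -0.0383]), np.float64(-0.3631)) [ 0.16835946 -0.6012451   0.24443077]
```

```bash
python3 -m creep '[[[0,0,-0.07,0,0.085],[0.035,-0.02,-0.07,-0.03,0.085],[0.07,-0.045,-0.07,-0.06,0.085],[0.105,-0.07,-0.07,-0.1,0.085],[0.14,-0.09,-0.07,-0.13,0.085],[0.17,-0.115,-0.07,-0.16,0.085],[0.205,-0.14,-0.07,-0.19,0.085],[0.24,-0.16,-0.07,-0.22,0.085],[0.275,-0.185,-0.07,-0.25,0.085],[0.31,-0.21,-0.07,-0.28,0.085]]]' 20; python3 - <<'E'
from h import *
print(totool([.6677,-.0175,.30],.636),manip.get_state()["position"])
E
```

```text
t: 0.93
position: [0.4064, -0.3202, 0.3151]
tcp_rot: [-3.021, -0.859, 0.0]
force: [0.6, -0.4, -0.1]
opening: 0.0846
grasp_force: 0.0
(array([ 0.3814, -0.12  ,  0.0151]), np.float64(-0.0821)) [ 0.40644308 -0.32015938  0.31506211]
```

```bash
python3 -m creep '[[[0.04,-0.012,0,-0.02,0.085],[0.08,-0.025,0,-0.04,0.085],[0.12,-0.037,0,-0.08,0.085],[0.16,-0.05,0,-0.08,0.085],[0.2,-0.063,0,-0.08,0.085],[0.24,-0.075,0,-0.08,0.085],[0.28,-0.088,0,-0.08,0.085],[0.32,-0.1,0,-0.08,0.085],[0.355,-0.112,0.005,-0.08,0.085],[0.381,-0.12,0.015,-0.08,0.085]]]' 20; python3 - <<'E'
from h import *
p,d=manip.read_camera("wrist");cv2.imwrite("pics/w1.png",p)
print(totool([.6677,-.0175,.155],.636),manip.get_state()["position"])
c=manip.calibration("wrist");print(proj(c,[.6677,-.0175,.164]),proj(c,[.55,.135,.105]))
E
```

```text
t: 1.77
position: [0.6692, -0.0165, 0.3009]
tcp_rot: [2.984, 0.981, 0.005]
force: [-0.1, -0.7, -0.1]
opening: 0.0848
grasp_force: 0.0
(array([-0.0052,  0.0025,  0.1424]), np.float64(0.0018)) [ 0.67025466 -0.01304147  0.29744127]
[283.13165028 212.60786872] [ 95.91914937 197.54053902]
```

View pics/w1.png

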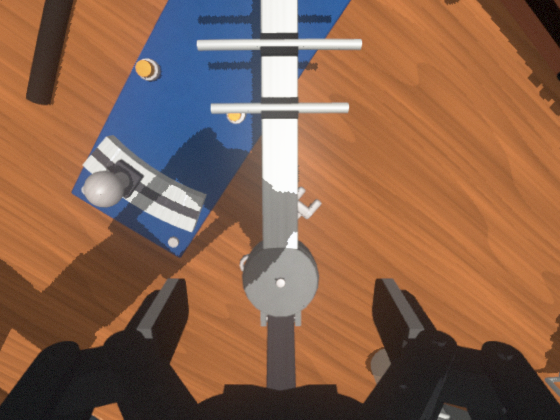

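The wrist view shows the boom centred at column 280 and straight, with the pin at (280,283) and the ball at about (103,187). I'll descend and grip.

```bash
python3 -m creep '[[[-0.005,0.0025,0.035,0,0.085],[-0.005,0.0025,0.07,0,0.085],[-0.005,0.0025,0.1,0,0.085],[-0.005,0.0025,0.125,0,0.085],[-0.005,0.0025,0.14,0,0.085],[-0.005,0.0025,0.14,0,0.06],[-0.005,0.0025,0.14,0,0.04],[-0.005,0.0025,0.14,0,0.025],[-0.005,0.0025,0.14,0,0.025],[-0.005,0.0025,0.14,0,0.025]]]' 20; python3 -c "
from h import *
s=manip.get_state();print(s['position'],s['force'],s['opening'],s['grasp_force'])"
```

```text
t: 2.65
position: [0.6647, -0.0245, 0.1622]
tcp_rot: [2.985, 0.978, 0.003]
force: [-1.2, 3.5, 2.4]
opening: 0.0296
grasp_force: 24.7
[ 0.66469656 -0.02451056  0.16222904] [-1.21926586  3.54893636  2.39092557] 0.029574412979667734 24.67850089073181
```

```bash
python3 -m creep '[[[0.0006,-0.0163,0,0.07,0.025],[0.0023,-0.0325,0,0.14,0.025],[0.0051,-0.0486,0,0.21,0.025],[0.0091,-0.0644,0,0.28,0.025],[0.0141,-0.0799,0,0.35,0.025],[0.0201,-0.095,0,0.42,0.025],[0.0274,-0.1097,0,0.49,0.025],[0.0355,-0.1238,0,0.56,0.025],[0.0407,-0.1316,0,0.6,0.025],[0.0407,-0.1316,0,0.6,0.025]]]' 20; python3 - <<'E'
from h import *
s=manip.get_state();print(s['position'],s['force'],s['opening'],s['grasp_force'])
p,d=manip.read_camera("wrist");cv2.imwrite("pics/w2.png",p)
c=manip.calibration("wrist");print(proj(c,[.548,.1345,.105]))
p,d=manip.read_camera("top");cv2.imwrite("pics/t2.png",p)
E
```

```text
t: 3.48
position: [0.6164, 0.1073, 0.1618]
tcp_rot: [3.141, 0.053, -0.007]
force: [-7.9, -1.2, 5.9]
opening: 0.0296
grasp_force: 21.6
[0.61643632 0.10728469 0.16182796] [-7.86385386 -1.22215728  5.87204796] 0.029575605942056167 21.621033847332
[237.23505555 333.51295132]
```

View pics/w2.png

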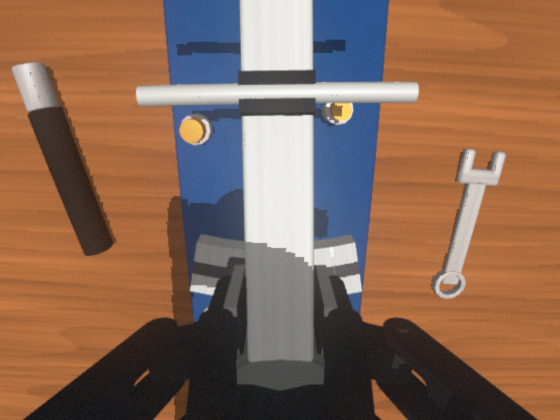

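```bash
python3 -m creep '[[[0,0,0,0,0.05],[0,0,0,0,0.085],[0,0,0,0,0.085],[0,0,-0.04,0,0.085],[0,0,-0.08,0,0.085],[0,0,-0.12,0,0.085],[0,0,-0.16,0,0.085],[0,0,-0.19,0,0.085],[0,0,-0.19,0,0.085],[0,0,-0.19,0,0.085]]]' 20; python3 - <<'E'
from h import *
p,d=manip.read_camera("wrist");cv2.imwrite("pics/w3.png",p)
s=manip.get_state();print(s['position'],s['tcp_rot'],s['force'])
c=manip.calibration("wrist");import pickle;pickle.dump(c,open("w3.pkl","wb"))
print(proj(c,[.548,.1345,.085]),proj(c,[.85,.117,.1]))
p,d=manip.read_camera("top");cv2.imwrite("pics/t3.png",p)
E
```

```text
t: 4.42
position: [0.6207, 0.1051, 0.3533]
tcp_rot: [3.141, 0.051, 0.011]
force: [-0.2, -0.2, -0.6]
opening: 0.0849
grasp_force: 0.0
[0.61944838 0.1051183  0.35082041] [3.14104038e+00 5.09088581e-02 2.42322025e-03] [-0.28505946 -0.38605223 -0.41648088]
[255.70366105 227.37671432] [275.96155884 -54.45148468]
```

View pics/w3.png

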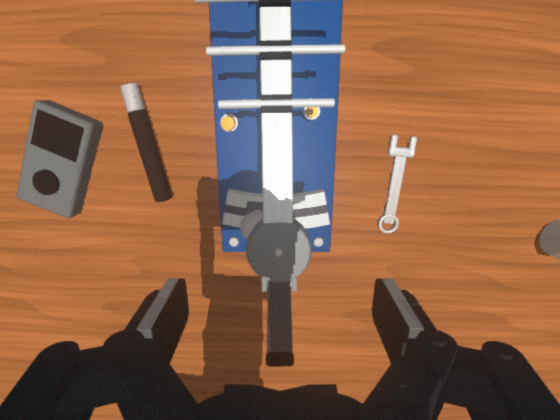

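The wrist view shows the pin at (279,253) and the ball peeking out left of the cup near (250,223). I'll enlarge that area to fit the ball.

```bash
python3 - <<'E'
import cv2
p=cv2.imread("pics/w3.png")[190:280,225:325];cv2.imwrite("pics/w3c.png",cv2.resize(p,None,fx=6,fy=6,interpolation=cv2.INTER_CUBIC))
E
```

```text
(no output)
```

View pics/w3c.png

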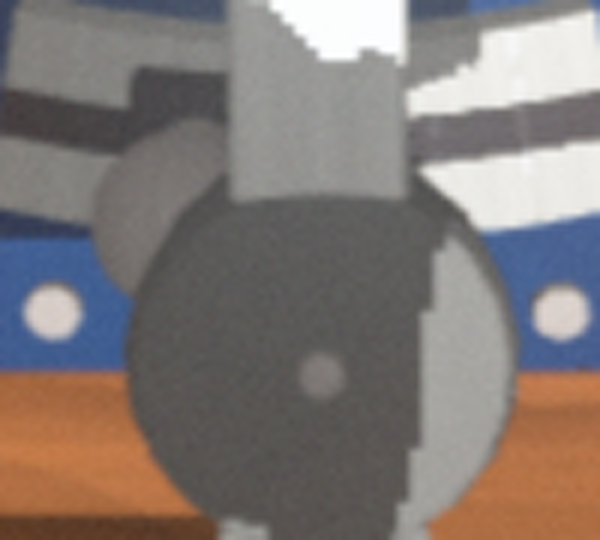

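```bash
python3 - <<'E'
from h import *
import pickle;c=pickle.load(open("w3.pkl","rb"))
A=np.array([(94,215),(104,172),(130,140),(170,121),(205,117),(109,260),(132,297)],float)
k=np.linalg.lstsq(np.c_[2*A,np.ones(7)],(A**2).sum(1),rcond=None)[0];r=np.sqrt(k[2]+k[0]**2+k[1]**2)
f=lambda a:(np.array(a)+.5)/6-.5+[225,190]
uv=f(k[:2]);b=plane(c,uv,.085);o,_=ray(c,uv)
print("ball",uv,"r px",r/6,"expected",c["mtx"][0,0]*.02/(o[2]-.085),b)
pin=plane(c,f((321,377)),.182);print("pin",pin)
h=[plane(c,f(q),.012) for q in((53,312),(561,311))];print("holes",h)
# boom line from centre pixels along bar
v=np.array([.85,.117]);
for n,x in(("ball",b),("pin",pin)): print(n,np.arctan2(v[1]-x[1],v[0]-x[0]),np.hypot(v[1]-x[1],v[0]-x[0]))
E
```

```text
ball [257.02332394 225.68126336] r px 16.63764583506234 expected 16.732034232164224 [0.55038689 0.13282842 0.085     ]
pin [0.56023767 0.10558724 0.182     ]
holes [array([0.49450101, 0.17360997, 0.012     ]), array([0.49903113, 0.04290183, 0.012     ])]
ball -0.052780455936532786 0.30003091867453824
pin 0.039366293474155475 0.2899869952266917
```

```bash
python3 -m creep '[[[0,-0.0025,0.04,0,0.085],[0,-0.0025,0.08,0,0.085],[0,-0.0025,0.12,0,0.085],[0,-0.0025,0.15,0,0.085],[0,-0.0025,0.175,0,0.085],[0,-0.0025,0.187,0,0.085],[0,-0.0025,0.187,0,0.055],[0,-0.0025,0.187,0,0.025],[0,-0.0025,0.187,0,0.025],[0,-0.0025,0.187,0,0.025]]]' 20; python3 - <<'E'
from h import *
s=manip.get_state();print(s['position'],s['opening'],s['grasp_force'],s['force'])
v=np.array([.85,.117]);r=np.hypot(*(v-s['position'][:2]));a=-.0535
print(r,np.arctan2(*(v-s['position'][:2])[::-1]),totool([v[0]-r*np.cos(a),v[1]-r*np.sin(a),s['position'][2]],a))
E
```

```text
t: 5.35
position: [0.6206, 0.1079, 0.1652]
tcp_rot: [3.141, 0.052, 0.006]
force: [1.0, -0.1, -0.3]
opening: 0.0384
grasp_force: 0.0
[0.62056561 0.10789629 0.16523787] 0.03837093795491309 0.0 [ 1.0346053  -0.08180474 -0.27643091]
0.22961493139809755 0.039658109558286796 (array([ 0.0008, -0.0214,  0.    ]), np.float64(0.0863))
```

```bash
python3 -m creep '[[[0,0,0,0,0.025],[0,0,0,0,0.025],[0,-0.005,0,0.02,0.025],[0.0002,-0.011,0,0.045,0.025],[0.0005,-0.016,0,0.065,0.025],[0.0008,-0.0214,0,0.0863,0.025],[0.0008,-0.0214,0,0.0863,0.025],[0.0008,-0.0214,0,0.0863,0.025],[0.0008,-0.0214,0,0.0863,0.05],[0.0008,-0.0214,0,0.0863,0.085]]]' 20
python3 -m creep '[[[0,0,0,0,0.085],[0,0,-0.04,0,0.085],[0,0,-0.08,0,0.085],[0,0,-0.12,0,0.085],[0,0,-0.16,0,0.085],[0,0,-0.187,0,0.085],[0,0,-0.187,0,0.06],[0,0,-0.187,0,0.03],[0,0,-0.187,0,0]]]' 20;  python3 - <<'E'
from h import *
p,d=manip.read_camera("wrist");cv2.imwrite("pics/w4.png",p)
s=manip.get_state();print(s['position'],s['tcp_rot'],s['force'])
c=manip.calibration("wrist");import pickle;pickle.dump(c,open("w4.pkl","wb"))
print("pin expected if aligned",[proj(c,np.r_[np.array([.85,.117])+.289/.3*(b-[.85,.117]),.182]) for b in (np.array([.5504,.1328]),)])
q=p[180:300,210:350];cv2.imwrite("pics/w4c.png",cv2.resize(q,None,fx=5,fy=5,interpolation=cv2.INTER_CUBIC))
E
```

```text
t: 6.18
position: [0.6189, 0.1293, 0.1631]
tcp_rot: [-3.14, 0.084, 0.001]
force: [0.2, 0.2, -0.1]
opening: 0.0527
grasp_force: 0.0
t: 6.93
position: [0.6184, 0.1293, 0.3491]
tcp_rot: [-3.14, 0.084, 0.004]
force: [-0.6, -1.0, 0.9]
opening: 0.0512
grasp_force: 0.0
[0.61815916 0.12924289 0.34823517] [ 3.14032874 -0.08390335 -0.00665328] [-0.64359327 -0.70850964 -0.42794766]
pin expected if aligned [array([280.5848035 , 250.36950722])]
```

View pics/w4c.png

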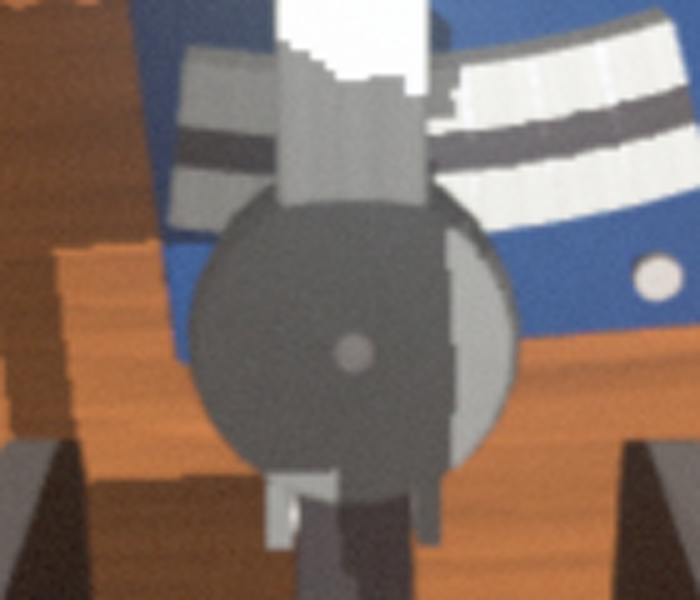

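Pin at (280.5,250.4) against an expected (280.6,250.4), so the boom is aligned with the ball. Pressing down with the fingers closed.

```bash
python3 -m creep '[[[0,0,0,0,0],[0,0,0.04,0,0],[0,0,0.08,0,0],[0,0,0.12,0,0],[0,0,0.15,0,0],[0,0,0.165,0,0],[0,0,0.172,0,0],[0,0,0.178,0,0],[0,0,0.184,0,0],[0,0,0.19,0,0]]]' 20
python3 -m creep '[[[0,0,0.006,0,0],[0,0,0.012,0,0],[0,0,0.018,0,0],[0,0,0.024,0,0],[0,0,0.028,0,0],[0,0,0.031,0,0],[0,0,0.031,0,0]]]'
```

```text
t: 7.82
position: [0.6199, 0.1294, 0.1612]
tcp_rot: [-3.14, 0.084, -0.003]
force: [-3.5, -0.1, 4.0]
opening: 0.0001
grasp_force: 2.0
t: 8.4
position: [0.6192, 0.1293, 0.1284]
tcp_rot: [-3.14, 0.084, 0.001]
force: [-0.0, 0.4, -0.7]
opening: 0.0001
grasp_force: 0.0
```

```bash
python3 -m creep '[[[0,0,0.002,0,0],[0,0,0.004,0,0],[0,0,0.004,0,0]]]'; python3 -m creep '[[[0,0,0.002,0,0],[0,0,0.004,0,0],[0,0,0.004,0,0]]]'
```

```text
t: 8.65
position: [0.62, 0.1293, 0.1269]
tcp_rot: [3.14, -0.084, 0.003]
force: [-3.1, -0.1, 8.4]
opening: 0.0001
grasp_force: 4.7
t: 8.9
position: [0.6201, 0.1293, 0.1266]
tcp_rot: [3.14, -0.083, 0.005]
force: [-9.7, -1.4, 27.3]
opening: -0.0003
grasp_force: 13.8
```

The boom stopped level at 27 N with the TCP at 0.1266, which matches home (0.127). Next I'll lift and move over to the lever.

```bash
python3 -m creep '[[[0,0,-0.03,0,0],[0,0,-0.07,0,0],[0,0,-0.11,0,0],[0,0,-0.13,0,0],[0,0,-0.13,0,0]]]'; python3 - <<'E'
from h import *
s=manip.get_state();print(s['position'],s['force'])
a=-.0535;v=np.array([.85,.117]);r=.374;x=v-r*np.array([np.cos(a),np.sin(a)])
print(x,totool([*x,.23],a),"final",totool([*x,.114],a))
p,d=manip.read_camera("scene");cv2.imwrite("pics/s5.png",p)
E
```

```text
t: 9.32
position: [0.624, 0.1293, 0.2579]
tcp_rot: [-3.14, 0.084, -0.024]
force: [0.2, 0.1, -0.0]
opening: -0.0002
grasp_force: 0.0
[0.62395519 0.12934253 0.25794922] [ 0.20520615  0.06954305 -0.04444849]
[0.47653511 0.13699946] (array([-0.148 ,  0.0003,  0.0257]), np.float64(-0.0)) final (array([-0.1498,  0.0004,  0.1416]), np.float64(-0.0))
```

```bash
python3 -m creep '[[[-0.04,0,0,0,0],[-0.08,0,0,0,0],[-0.115,0,0,0,0],[-0.143,0,0,0,0],[-0.143,0,0.01,0,0],[-0.143,0,0.02,0,0],[-0.143,0,0.02,0,0]]]'; python3 - <<'E'
from h import *
a=-.0535;v=np.array([.85,.117]);r=.374;x=v-r*np.array([np.cos(a),np.sin(a)])
print("final",totool([*x,.114],a))
p,d=manip.read_camera("wrist");cv2.imwrite("pics/w5.png",p)
E
```

```text
t: 9.95
position: [0.4744, 0.1368, 0.2287]
tcp_rot: [3.14, -0.084, -0.008]
force: [-0.4, 0.3, 0.5]
opening: 0.0001
grasp_force: 0.0
final (array([ 0.0027, -0.0004,  0.1147]), np.float64(0.0001))
```

View pics/w5.png

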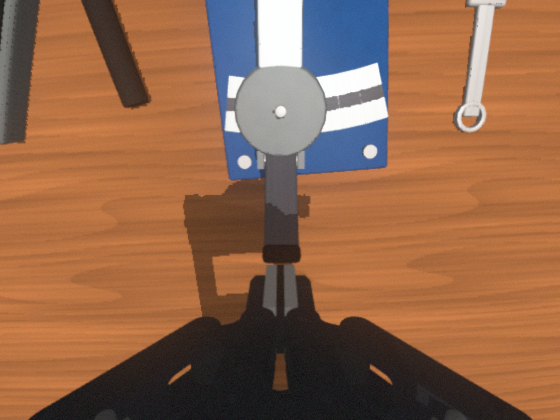

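The wrist view shows the fingertips at (280,265), in line with the lever (centre column 281), and the socket with its pin at (280,112). Pressing the lever straight down.

```bash
python3 -m creep '[[[0.0025,0,0.03,0,0],[0.0025,0,0.05,0,0],[0.0025,0,0.06,0,0],[0.0025,0,0.068,0,0],[0.0025,0,0.076,0,0],[0.0025,0,0.084,0,0],[0.0025,0,0.092,0,0],[0.0025,0,0.1,0,0]]]'; python3 -m creep '[[[0,0,0.004,0,0],[0,0,0.008,0,0],[0,0,0.011,0,0],[0,0,0.014,0,0],[0,0,0.014,0,0]]]'
```

```text
t: 10.67
position: [0.4792, 0.1369, 0.1313]
tcp_rot: [-3.14, 0.084, -0.001]
force: [-2.4, 0.9, 5.8]
opening: 0.0002
grasp_force: 2.2
t: 11.08
position: [0.4778, 0.1369, 0.1182]
tcp_rot: [3.14, -0.084, -0.004]
force: [-6.3, 0.8, 12.9]
opening: -0.0002
grasp_force: 6.7
```

```bash
python3 -m creep '[[[0,0,0.002,0,0],[0,0,0.004,0,0],[0,0,0.004,0,0]]]'; python3 -m creep '[[[0,0,0.002,0,0],[0,0,0.003,0,0],[0,0,0.003,0,0]]]'
```

```text
t: 11.33
position: [0.4778, 0.1369, 0.1173]
tcp_rot: [3.14, -0.083, -0.001]
force: [-11.6, -0.0, 39.0]
opening: -0.0002
grasp_force: 19.6
t: 11.58
position: [0.4778, 0.137, 0.1166]
tcp_rot: [3.14, -0.082, 0.001]
force: [-15.7, -1.8, 58.0]
opening: 0.0002
grasp_force: 29.5
```

```bash
python3 -m creep '[[[0,0,-0.02,0,0],[0,0,-0.06,0,0],[-0.02,0,-0.1,0,0],[-0.055,0,-0.12,0,0],[-0.06,0,-0.12,0,0],[-0.06,0,-0.12,0,0],[-0.06,0,-0.12,0,0]]]'; python3 - <<'E'
from h import *
a=-.0535;v=np.array([.85,.117]);e=np.array([np.cos(a),np.sin(a)])
for n in("wrist","top"):
    c=manip.calibration(n);p,d=manip.read_camera(n);cv2.imwrite(f"pics/{n}6.png",p)
    for r in(.18,.22,.25,.28,.30,.32,.35,.36,.37,.38,.39,.40,.41,.415,.42):
        x=v-r*e;u=proj(c,[*x,.105]);i,j=np.round(u).astype(int)
        if 1<i<558 and 1<j<418:
            P=[cloud(c,d,[(i+k,j)])[0] for k in(-1,0,1)];P=np.median(P,0)
            print(n,r,(i,j),round(float((v-P[:2])@e),4),P[2].round(4),p[j,i])
E
```

```text
t: 12.17
position: [0.4199, 0.1401, 0.2303]
tcp_rot: [-3.14, 0.084, -0.004]
force: [0.1, 0.5, -0.0]
opening: 0.0002
grasp_force: 0.0
wrist 0.3 (np.int64(281), np.int64(31)) 0.3032 0.1228 [128 130 136]
wrist 0.32 (np.int64(281), np.int64(62)) 0.3209 0.1132 [170 174 173]
wrist 0.35 (np.int64(281), np.int64(106)) 0.3501 0.1046 [122 117 125]
wrist 0.36 (np.int64(281), np.int64(120)) 0.3602 0.1043 [123 117 124]
wrist 0.37 (np.int64(281), np.int64(133)) 0.3696 0.1052 [117 113 122]
wrist 0.38 (np.int64(281), np.int64(147)) 0.3802 0.1053 [116 112 120]
wrist 0.39 (np.int64(281), np.int64(160)) 0.3901 0.1053 [110 109 117]
wrist 0.4 (np.int64(281), np.int64(173)) 0.4004 0.1045 [104 105 113]
wrist 0.41 (np.int64(281), np.int64(185)) 0.4098 0.1057 [40 44 59]
wrist 0.415 (np.int64(281), np.int64(191)) 0.4141 0.1077 [53 57 70]
wrist 0.42 (np.int64(281), np.int64(197)) 0.419 0.1081 [32 39 53]
top 0.18 (np.int64(237), np.int64(192)) 0.1799 0.1078 [254 254 254]
top 0.22 (np.int64(236), np.int64(205)) 0.2196 0.1112 [254 254 254]
top 0.25 (np.int64(236), np.int64(215)) 0.2498 0.1154 [254 254 254]
top 0.28 (np.int64(235), np.int64(225)) 0.2794 0.1124 [168 170 171]
top 0.3 (np.int64(235), np.int64(232)) 0.3008 0.1215 [227 229 233]
top 0.32 (np.int64(235), np.int64(239)) 0.3209 0.1121 [167 172 172]
top 0.35 (np.int64(235), np.int64(249)) 0.3503 0.1019 [118 113 122]
top 0.36 (np.int64(234), np.int64(252)) 0.3594 0.1049 [118 114 123]
top 0.37 (np.int64(234), np.int64(256)) 0.3712 0.1052 [116 113 122]
top 0.38 (np.int64(234), np.int64(259)) 0.3801 0.1046 [115 112 122]
top 0.39 (np.int64(234), np.int64(262)) 0.389 0.1003 [ 99  94 104]
top 0.4 (np.int64(234), np.int64(266)) 0.3984 0.5372 [93 88 90]
top 0.41 (np.int64(234), np.int64(269)) 0.4049 0.5444 [102  96  97]
top 0.415 (np.int64(234), np.int64(271)) 0.4092 0.5432 [107 103 100]
top 0.42 (np.int64(234), np.int64(272)) 0.4113 0.5439 [106  99  99]
```

The lever's upper face is flat (0.1046 to 0.1045 m over 50 mm), so it is parallel to the boom and at its stop. The pin stands about 10 mm proud, so the socket is home. Nothing touches the arm, so I'm handing in.

```bash
python3 -c "
from station import manip
print(manip.sign_off())"
```

```text
the job is handed in; nothing more can be done
None
```

The boom is swung back with its socket home on the ball, the latch lever is pressed down to its stop, and the job was handed in at about 12 s with the robot clear of everything; the hand-in returned no verdict.

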